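# Set up a sample picture: colour tag on the rail, drill core held in the V-block

### The job

Set up the record picture of the drill core. First hook the colour tag over the rail at the green mark, slide it along the rail, without lifting it, until it is centred over the orange mark, and let go of it there. Then lay the concrete core lengthways in the V-block, centred along it, and finish while still holding it: keep it pressed down with about 15 N, on top of its own weight, so that it bears firmly on both faces of the V; leave the jars and the terrazzo disc alone.

Things in the scene. Friction and masses are not known exactly. Their poses are not given: they have to be found in the camera images.
- tag: White colour tag, 90 g, an upside-down U standing on its legs, 30 (x) x 50 (y) x 106 mm. Legs: plates 6 mm thick, 60 mm tall; gap between them 18 mm in x, open below and at both y ends. Bridge z 60 to 70; blue grip tab 14 (x) x 26 (y) mm, z 70 to 106, pinched across x from above. Origin: underside centre, z up. On the rail, tag y lies along rail y (either way) and the bridge rests on the bar.
- rail: Fixed rail stand: round steel bar, diameter 12 mm, 390 mm long, along its y axis, centre line 150 mm above the bench; thin posts at y = +-188 mm, on an aluminium base plate 70 x 400 x 8 mm. Origin: on the bench, below the bar's middle. With the tag hung on it the tag's origin is 96 mm above the bench.
- green_mark: Fixed green stripe (90 mm across the rail, 8 mm wide along it) with a small green upright 40 mm tall, on the rail's base plate below the bar: where the tag is hooked on. Origin: its underside centre, 8 mm above the bench, directly below the bar; its y axis is along the rail. It may be at either end.
- orange_mark: Fixed orange stripe with upright, same shape and frame as the green one: where the tag must end up, 110 to 230 mm along the rail from the green mark.
- core: Loose concrete drill core, a plain cylinder of 54 mm diameter and 90 mm long, grey with coloured stone chips on its ends, 0.41 to 0.55 kg. Origin: its centre; its x axis is the cylinder's axis (it may roll about it). It starts lying on the cradle with its centre 32.7 mm above the bench.
- cradle: Fixed low rest: white plate 110 x 60 x 3 mm with two black rubber strips (10 mm high) along its x axis at y = +-16 mm, on which the core lies. Origin: underside centre.
- vblock: Fixed rigid steel V-block, 80 mm long, on a dark foot 110 x 75 x 5 mm. The V runs along its x axis, opens upward, faces at 45 degrees; bottom line of the V 14 mm above the bench, tops of the faces 36 mm above it at y = +-22 mm; outside these the block falls away at 45 degrees. Origin: underside centre. With the core seated, the core's centre is 52.2 mm above the bench.
- v_left: The V-block's face on its +y side (80 mm long, 31 mm wide, part of the block). Origin and axes: the same as the V-block's.
- v_right: The V-block's face on its -y side. Origin and axes: the same as the V-block's.
- jar_clear: Bystander: clear glass jar with a white cap, 48 mm diameter, 75 mm tall. Origin: underside centre.
- jar_amber: Bystander: amber glass jar with a black cap, 44 mm diameter, 85 mm tall. Origin: underside centre.
- disc: Bystander: flat concrete terrazzo disc, 100 mm diameter, 22 mm thick, lying on the bench. Origin: underside centre.

How it is judged (in metres and radians):
On the way, in this order (a step that is already met when the one before it is completed fails the run):
1. the tag hangs on the rail at the green mark (within 20 mm along the rail) (x of tag in the frame of rail between -0.009 and 0.009 m and z of tag in the frame of rail between 0.091 and 0.101 m and angle between tag's own z axis and vertical below 0.2 rad and contact force between tag and rail above 0.2 N and y of tag in the frame of green_mark between -0.02 and 0.02 m), for 0.2 s.
2. the tag hangs on the rail, let go of, over the orange mark (within 10 mm) (x of tag in the frame of rail between -0.009 and 0.009 m and z of tag in the frame of rail between 0.091 and 0.101 m and angle between tag's own z axis and vertical below 0.2 rad and contact force between tag and rail above 0.2 N and y of tag in the frame of orange_mark between -0.01 and 0.01 m and contact force between tag and the arm below 0.1 N), for 0.2 s.
At the end, for the whole second after the job is handed in: The tag hangs on the rail untouched, within 10 mm of the orange mark; the core lies in the V, centred to 15 mm, seated to 3 mm, axis within 3.4 degrees, at rest, touched by the fingers and pressed with 6 to 35 N on each face (its weight gives under 4 N) (all of step 2 and x of core in the frame of vblock between -0.015 and 0.015 m and y of core in the frame of vblock between -0.003 and 0.003 m and z of core in the frame of vblock between 0.0492 and 0.0552 m and angle between the x axis of core and the x axis of vblock, either way round below 0.06 rad and contact force between core and v_left between 6 and 35 N and contact force between core and v_right between 6 and 35 N and contact force between core and the fingers above 1 N and linear speed of core below 0.02 m/s); the arm keeps its last pose, push and grip.
It fails at once if a bystander is disturbed (jar_clear moved more than 20 mm) (distance of jar_clear from where it was at the start of the episode above 0.02 m).
It fails at once if a bystander is disturbed (jar_amber moved more than 20 mm) (distance of jar_amber from where it was at the start of the episode above 0.02 m).
It fails at once if a bystander is disturbed (disc moved more than 20 mm) (distance of disc from where it was at the start of the episode above 0.02 m).
It fails at once if the tag is lifted off or hooked onto the rail away from the green mark (x of tag in the frame of rail between -0.009 and 0.009 m and y of tag in the frame of rail between -0.18 and 0.18 m and z of tag in the frame of rail between 0.104 and 0.134 m and not (y of tag in the frame of green_mark between -0.04 and 0.04 m)).
It also fails if it takes over 72 s, if anything falls off the work surface, if the arm or the gripper's body presses on something with over 40 N, if the wrist force passes 120 N, or if a joint passes its speed limit or range.

### The arm

A 7-joint arm with a two-finger parallel gripper is mounted at the origin on the work surface. World frame = base frame: x ahead of the robot, y to its left, z up, the work surface at z = 0. Lengths are in mm, angles in rad, forces in N, time in s.
With the tool pointing down it reaches from about 400 to 875 mm from the base axis. Payload 4.4 kg.
Tool frame: the origin (TCP) lies at the very end of the fingers, on their centre line; the grasp point (between the pads) lies ctrl.grip_point_offset behind it (ctrl.grip_point_offset is the distance from the TCP to the grasp point, in mm); z points along the fingers, y is the line along which they close (so a half turn about z gives the same grasp; the last joint's range is limited). The gripper opens to 85 mm and grips with 20 to 120 N. Pads are 22 mm wide; open, the fingers measure 114 mm over their backs; the gripper's body (76 mm by 85 mm) begins 54 mm behind the grasp point. The pads swing forward as they close: fully open they stand 13 mm farther back than shut.
Start: joints at [-1.326, 0.628, 0.038, 1.517, -0.027, 0.996, -0.02], TCP at [198.759, 618.88, 231.313] pointing down, gripper open.
Joint ranges: [-3.06, 3.06], [-0.37, 2.12], [-1.25, 1.32], [0.18, 2.47], [-1.1, 4.24], [0.23, 1.98], [-2.94, 2.94]. Speed limits (rad/s): [2.57, 2.57, 3.14, 3.14, 3.14, 3.14, 3.14].

### API

Orientations are given as [roll, pitch, yaw] about the fixed x, y, z axes, in that order (R = Rz(yaw) Ry(pitch) Rx(roll)).
In Python, from cell import read_state, cams, ctrl, models gives the robot as it stands. The module is installed in compiled form; this text tells all that it offers.
- The arm moves only by the tool creep_tool, called after "Call:" by a JSON object that holds its "fn" and its "kwargs". Schema: {"type":"object","properties":{"motion":{"type":"string"},"only":{"type":"string"},"quiet":{"type":"boolean"},"lines":{"type":"string"}},"required":["motion"],"additionalProperties":false}. motion is a string of 1 to 12 rows, one to a line, with the numbers parted by commas; each row has 7 numbers: dx, dy, dz in parts of the range, where 1.0 means 800 mm, then a rotation vector rx, ry, rz in fractions of the full range, 1 being 4 rad, then the finger opening in mm; each row shifts and turns the commanded pose from where the row before left it, along the tool's axes as they then stand; what a row does not reach is not made up. A row lasts 1/10 s, in which the tool goes at most 50 mm and 0.15 rad, less where a joint would pass 70% of its speed; a pose out of reach is approached as far as the arm can. The fingers move at their own pace and stop on an object; the grip force is fixed at half the most. Time passes only in rows, so rows that do not move let the fingers close. The tool returns the time, the measured TCP pose, the force, the opening and the grip force at its end. only (a regular expression) keeps the lines of the reply that match it, lines (a string "A,B") keeps lines A to B, and quiet returns only ok. No shift or turn number may pass 1 either way. Input that does not fit is refused with a message, and nothing moves.
- read_state(): the state, without advancing time (a new reading comes with each control period).
- cams.get_image(name): name is "side" or "top" or "wrist"; returns (picture, depth): 480x640x3 uint8, blue, green, red; 480x640 float32, mm along the optical axis (not along the pixel's ray), 0 where there is no reading.
- cams.calibration(name): a dict with "fx", "fy", "cx", "cy" (pixels), "k1" (the pictures are not rectified: a ray, as slopes to the right and down, at radius r is drawn at 1 + k1 r^2 times it, then the intrinsics apply), "rvec" (rotation vector, rad) and "tvec" (3), from world to camera coordinates, as OpenCV has them; the wrist camera has in their place "hand_eye" (4x4, takes a point from camera to tool coordinates, whose origin is the TCP and whose axes are the flange's). Camera axes: x right, y down, z forward; pixel columns grow to the right and rows downward; lengths in mm; the calibration is good to about 2 mm. A picture is of the moment at which its call begins: read the wrist's pose just before it. calibration takes no time and is no camera call.
- ctrl.finish_job(): hands the job in; it is judged then, once.
Trained networks look in the newest picture that a camera, given by its name, has taken for a name from the list of things; names that differ only in an ending like _2 or _b are one class to them, and where a whole thing is asked for, a point or a joint stands for the part that bears it (a point fixed in the world has none). Each returns a list of dicts, best first, with "confidence" (0 to 1); they miss things now and then, are a little off and sometimes report something else, mostly with a low value. They report only what shows in the picture. A call takes as long as a camera call.
- models.search_frame(thing, camera): "extent" ([left, top, right, bottom] in pixels, round what is visible of it).
- models.mark_of(thing, camera): "position" ([column, row] in pixels: a listed point, or the origin of a listed thing).
The state is a dict: "clock": time; "qpos": joint angles; "qd": joint speeds; "tau": joint torques, N m; "eef_pos": TCP position; "tool_rot": TCP orientation; "force": force on the tool from outside, world axes, zero at the start; "torque": the same for the moment, N m; "width": finger opening in mm; "gripper_force": force on a finger pad.
Only numpy, scipy, OpenCV 4.12 (cv2) and the standard library are available. Lean on these libraries where they do the work, as an engineer would, in place of code of your own. Each camera call takes 0.05 s, during which the arm holds its last target. There are 200 camera calls.

## Working session

There is one attempt and no reset: what is moved stays moved. The work goes in short steps, Python scripts to look and compute and a tool call to move; the robot and the scene stay as the last step left them, time stands still between calls to the robot, and variables do not carry over. Pictures are saved under pics/ and viewed, at most 10 in all, crops included, and the job is handed in when it is done.

```bash
mkdir -p pics; cat > h.py <<'E'
import numpy as np, cv2
from cell import read_state, cams, ctrl, models
from scipy.spatial.transform import Rotation as Ro
def tool():
    s=read_state(); T=np.eye(4); T[:3,:3]=Ro.from_euler('xyz',s['tool_rot']).as_matrix(); T[:3,3]=s['eef_pos']; return T
def c2w(name,T=None):
    c=cams.calibration(name)
    if name=='wrist': return (tool() if T is None else T)@np.array(c['hand_eye'])
    M=np.eye(4); M[:3,:3]=cv2.Rodrigues(np.array(c['rvec'],float))[0]; M[:3,3]=np.ravel(c['tvec']); return np.linalg.inv(M)
def rays(name,px):
    c=cams.calibration(name); px=np.array(px,float).reshape(-1,2)
    d=np.c_[(px[:,0]-c['cx'])/c['fx'],(px[:,1]-c['cy'])/c['fy']]; u=d.copy()
    for _ in range(20): u=d/(1+c['k1']*(u**2).sum(1,keepdims=True))
    return np.c_[u,np.ones(len(u))]
def atz(name,px,z,M=None):
    M=c2w(name) if M is None else M
    d=rays(name,px)@M[:3,:3].T; o=M[:3,3]; return o+d*((z-o[2])/d[:,2])[:,None]
def cloud(name,dep,M=None):
    M=c2w(name) if M is None else M
    v,u=np.nonzero(dep>0); p=rays(name,np.c_[u,v])*dep[v,u][:,None]
    return p@M[:3,:3].T+M[:3,3],u,v
E
python3 - <<'E'
from h import *
s=read_state();print(s['eef_pos'],s['tool_rot'],ctrl.grip_point_offset,s['clock'])
for n in('top','side'):
    im,d=cams.get_image(n);cv2.imwrite(f'pics/{n}0.png',im);np.save(f'{n}0.npy',d)
    print(n,c2w(n)[:3,3].round(),(d>0).mean())
    for t in 'tag rail green_mark orange_mark core cradle vblock jar_clear jar_amber disc'.split():
        r=models.mark_of(t,n);e=models.search_frame(t,n)
        print(t,[(np.round(q['position']).tolist(),round(q['confidence'],2)) for q in r[:2]],[(np.round(q['extent']).tolist(),round(q['confidence'],2)) for q in e[:1]])
        if r: print('   z0',atz(n,r[0]['position'],8 if 'mark' in t else 32.7 if t=='core' else 0).round(1))
E
```

```text
[198.57402258 618.26703369 230.39268569] [-3.13968703e+00  4.72531518e-05  2.83080215e+00] 18.700000000000003 0.0
top [428. -13. 997.] 0.9962923177083334
tag [([205.0, 274.0], 0.76), ([334.0, 188.0], 0.33)] [([183.0, 262.0, 215.0, 289.0], 0.93)]
   z0 [[459.2 254.3   0. ]]
rail [([337.0, 192.0], 0.76)] [([231.0, 154.0, 447.0, 219.0], 0.91)]
   z0 [[637.7 -22.5   0. ]]
green_mark [([348.0, 190.0], 0.59)] []
   z0 [[640.6 -47.3   8. ]]
orange_mark [([292.0, 183.0], 0.66)] [([287.0, 172.0, 299.0, 202.0], 0.67)]
   z0 [[653.9  72.7   8. ]]
core [([451.0, 266.0], 0.79)] [([435.0, 243.0, 467.0, 289.0], 0.71)]
   z0 [[ 481.  -254.6   32.7]]
cradle [([449.0, 270.0], 0.82)] [([430.0, 241.0, 459.0, 300.0], 0.66)]
   z0 [[ 474.6 -258.3    0. ]]
vblock [([132.0, 285.0], 0.47)] [([298.0, 258.0, 354.0, 323.0], 0.88)]
   z0 [[432.3 409.5   0. ]]
jar_clear [([131.0, 286.0], 0.59)] [([106.0, 272.0, 146.0, 297.0], 0.81)]
   z0 [[431.6 412.3   0. ]]
jar_amber [([511.0, 285.0], 0.75)] [([501.0, 273.0, 538.0, 294.0], 0.69)]
   z0 [[ 444.6 -388.3    0. ]]
disc [([162.0, 188.0], 0.96)] [([138.0, 163.0, 185
[... 481 characters left out ...]

   z0 [[651.  72.   8.]]
core [([342.0, 344.0], 0.87), ([246.0, 184.0], 0.7)] [([232.0, 143.0, 260.0, 192.0], 0.7)]
   z0 [[ 474.5 -256.2   32.7]]
cradle [([341.0, 355.0], 0.62)] [([308.0, 345.0, 373.0, 373.0], 0.64)]
   z0 [[ 473.7 -256.8    0. ]]
vblock [([269.0, 258.0], 0.63)] [([238.0, 233.0, 300.0, 282.0], 0.57)]
   z0 [[427.5  13.1   0. ]]
jar_clear [([220.0, 151.0], 0.58)] [([211.0, 122.0, 232.0, 159.0], 0.95)]
   z0 [[427.9 412.3   0. ]]
jar_amber [([342.0, 355.0], 0.74), ([354.0, 424.0], 0.65)] [([342.0, 390.0, 374.0, 444.0], 0.91)]
   z0 [[ 474.3 -258.1    0. ]]
disc [([310.0, 144.0], 0.73), ([271.0, 259.0], 0.55)] [([290.0, 125.0, 329.0, 154.0], 0.74)]
   z0 [[645.3 353.9   0. ]]
```

View pics/top0.png

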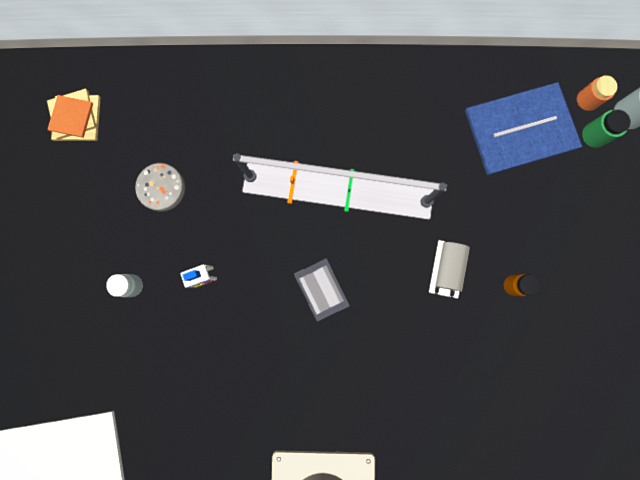

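View pics/side0.png

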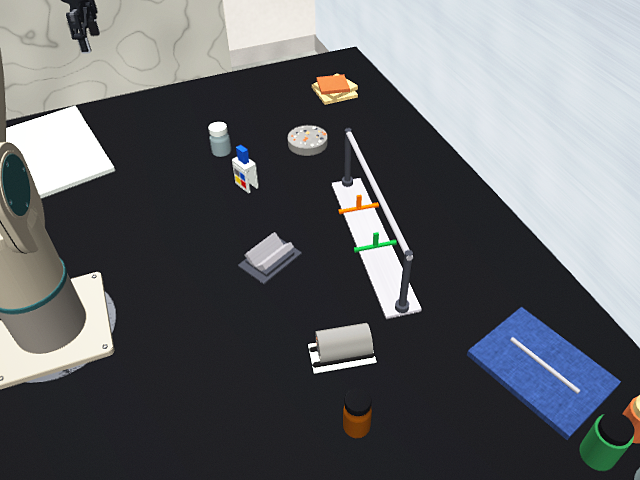

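```bash
python3 - <<'E'
from h import *
for n in('top','side'):
    d=np.load(f'{n}0.npy'); P,u,v=cloud(n,d)
    def box(x,y,z,lab):
        m=(abs(P[:,0]-x[0])<x[1])&(abs(P[:,1]-y[0])<y[1])&(P[:,2]>z[0])&(P[:,2]<z[1]); Q=P[m]
        if len(Q)<8: print(n,lab,len(Q));return
        r=cv2.minAreaRect(Q[:,:2].astype(np.float32)); c,s,V=np.linalg.svd(Q[:,:2]-Q[:,:2].mean(0),full_matrices=False)
        print(n,lab,len(Q),'med',np.median(Q,0).round(1),'rect',np.round(r[0],1),np.round(r[1],1),round(r[2],1),'axis deg',round(np.degrees(np.arctan2(V[0,1],V[0,0]))%180,1),s.round())
    box((458,50),(256,50),(88,115),'tagtab'); box((458,50),(256,50),(55,80),'tagbridge')
    box((640,90),(-15,230),(140,165),'bar'); box((640,90),(-15,230),(5,14),'plate')
    box((478,70),(-256,70),(45,70),'coretop'); box((478,70),(-256,70),(20,70),'core'); 
    box((428,70),(13,70),(28,45),'vtop'); box((428,80),(13,80),(2.5,9),'vfoot')
    box((478,70),(-256,70),(-3,400),'all'); 
E
```

```text
top tagtab 133 med [453.6 253.9 105.9] rect [454.4 255.8] [14.8 26.8] 21.8 axis deg 113.2 [95. 50.]
top tagbridge 282 med [451.4 245.9  70.4] rect [454.2 255.9] [30.3 51.6] 20.9 axis deg 120.7 [273. 165.]
top bar 1424 med [642.5 -24.7 155.8] rect [642.4 -23.9] [389.5  15.7] 82.3 axis deg 82.3 [4263.  131.]
top plate 5246 med [639.6 -25.4   9.1] rect [639.8 -15. ] [458.7 179. ] 90.0 axis deg 82.6 [8089. 1555.]
top coretop 1122 med [ 479.7 -252.8   57.1] rect [ 480.4 -255.1] [50.7 91.1] 78.9 axis deg 168.8 [879. 460.]
top core 1286 med [ 479.8 -249.9   56.3] rect [ 480.3 -255.6] [54.7 91.1] 78.7 axis deg 169.6 [955. 542.]
top vtop 642 med [431.    7.   32.7] rect [431.2   6.8] [80.  60.7] 26.9 axis deg 32.3 [588. 558.]
top vfoot 1292 med [426.6  11.1   4.1] rect [428.  13.] [159.9 159.9] 0.0 axis deg 30.6 [1688. 1527.]
top all 4419 med [ 475.9 -246.3    2.3] rect [ 478. -256.] [139.9 139.9] 0.1 axis deg 33.2 [2685. 2615.]
side tagtab 111 med [449.2 251.2 101.9] rect [450.3 256.3] [16.6 29.6] 20.1 axis deg 121.4 [89. 47.]
side tagbridge 240 med [446.3 245.3  68.1] rect [449.3 256.2] [34.1 55.3] 24.8 axis deg 132.1 [240. 120.]
side bar 967 med [633.6 -64.9 154. ] rect [640.6 -22.7] [390.9  15.2] 82.4 axis deg 82.3 [3615.  105.]
side plate 3916 med [634.9 -60.1   8. ] rect [635.5 -24.5] [168.3 401.4] 6.3 axis deg 81.9 [6904. 1350.]
side coretop 1261 med [ 476.1 -262.5   56.4] rect [ 477.6 -256.5] [49.6 90.9] 78.1 axis deg 168.5 [936. 425.]
side core 1753 med [ 474.1 -268.    53.5] rect [ 477.2 -257.4] [52.3 91.3] 77.8 axis deg 167.3 [1124.  558.]
side vtop 469 med [427.2   6.9  32. ] rect [429.2   8.7] [82.9 62.3] 26.6 axis deg 23.0 [515. 476.]
side vfoot 719 med [405.5 -12.9   4.3] rect [427.6  13.3] [159.8 158.3] 89.7 axis deg 173.7 [1174.  945.]
side all 5232 med [ 469.5 -275.1    1.7] rect [ 478. -256.] [139.9 140. ] 0.0 axis deg 156.7 [2876. 2478.]
```

The top picture shows the tag at (197,276) and the rail running from (238,158) to (443,187). The orange mark is at (293,182) and the green at (349,190). The V-block is at (322,290), the core on its cradle at (450,268), and the jars and disc are clear of the work area. The side picture agrees, so next I refine the marks by colour and plan the first move.

```bash
cat >> h.py <<'E'
def plan(p,yaw_deg,n):
    "n equal rows (tool axes) that bring the tool from here to p (TCP) with yaw"
    T=tool(); y0=np.arctan2(T[1,0],T[0,0]); dy=(np.radians(yaw_deg)-y0+np.pi)%(2*np.pi)-np.pi
    D=np.array(p,float)-T[:3,3]; th=-dy/n
    A=sum(T[:3,:3]@Ro.from_rotvec([0,0,th*k]).as_matrix() for k in range(n))
    print('at',T[:3,3].round(1),'yaw',np.degrees(y0).round(2),'row x%d'%n,np.linalg.solve(A,D).round(2),'rz',round(th,4))
E
python3 - <<'E'
from h import *
u=np.array([np.cos(np.radians(82.3)),np.sin(np.radians(82.3))]); c=np.array([641.5,-23.3]); w=np.array([u[1],-u[0]])
for n in('top','side'):
    im=cv2.imread(f'pics/{n}0.png'); h=cv2.cvtColor(im,cv2.COLOR_BGR2HSV); P,uu,v=cloud(n,np.load(f'{n}0.npy')); H=h[v,uu]
    near=(abs(P[:,0]-643)<70)&(abs(P[:,1]+20)<200)&(H[:,1]>150)&(H[:,2]>80)
    for lab,a,b in(('g',45,75),('o',5,20)):
        m=near&(H[:,0]>=a)&(H[:,0]<=b)&(P[:,2]<14); Q=P[m]; q=(Q[:,:2]-c)@u; x=(Q[:,:2]-c)@w
        print(n,lab,len(Q),'along',q.min().round(1),np.median(q).round(1),q.max().round(1),'across',x.min().round(),x.max().round())
plan([452.3,256,180],111.3,12)
E
```

```text
top g 30 along -29.0 -24.4 -20.0 across -42.0 50.0
top o 34 along 91.4 96.2 102.7 across -43.0 52.0
side g 111 along -30.0 -25.0 -5.2 across -46.0 50.0
side o 114 along 90.4 95.0 119.7 across -46.0 52.0
at [198.8 618.9 231.3] yaw 162.19 row x12 [-37.    -9.18   4.27] rz 0.074
```

The rows are not in the units I measure in: shifts go in shares of 800 mm and turns go in shares of 4 rad. I convert before sending: -37 mm / 800 = -0.0463, -9.2 mm / 800 = -0.0115, 0.074 rad / 4 = 0.0185.

Call:
{"fn": "creep_tool", "kwargs": {"motion": "-0.0463,-0.0115,0.0054,0,0,0.0185,85\n-0.0463,-0.0115,0.0054,0,0,0.0185,85\n-0.0463,-0.0115,0.0054,0,0,0.0185,85\n-0.0463,-0.0115,0.0054,0,0,0.0185,85\n-0.0463,-0.0115,0.0054,0,0,0.0185,85\n-0.0463,-0.0115,0.0054,0,0,0.0185,85\n-0.0463,-0.0115,0.0054,0,0,0.0185,85\n-0.0463,-0.0115,0.0054,0,0,0.0185,85\n-0.0463,-0.0115,0.0054,0,0,0.0185,85\n-0.0463,-0.0115,0.0054,0,0,0.0185,85\n-0.0463,-0.0115,0.0054,0,0,0.0185,85\n-0.0463,-0.0115,0.0054,0,0,0.0185,85"}}

```text
clock: 3.3
eef_pos: [453.0, 254.5, 179.8]
tool_rot: [3.14, -0.0, 1.94]
force: [-0.6, -0.5, 0.2]
width: 84.9
gripper_force: 0.0
```

```bash
python3 - <<'E'
from h import *
T=tool(); im,d=cams.get_image('wrist');cv2.imwrite('pics/w1.png',im)
P,u,v=cloud('wrist',d,c2w('wrist',T)); print(T[:3,3])
for z in((90,115),(55,80)):
    m=(abs(P[:,0]-453)<60)&(abs(P[:,1]-256)<60)&(P[:,2]>z[0])&(P[:,2]<z[1]);Q=P[m];print(len(Q),np.median(Q,0).round(1),cv2.minAreaRect(Q[:,:2].astype(np.float32)))
plan([452.3,256,180],111.3,2)
E
```

```text
[452.96616879 254.50565768 179.76480885]
1145 [453.3 259.8 106. ] ((454.01971435546875, 258.0153503417969), (13.862650871276855, 26.344074249267578), 21.19209098815918)
2065 [449.5 268.1  70.1] ((453.9382629394531, 257.9257507324219), (30.01044464111328, 50.17840576171875), 20.78764533996582)
at [453.9 246.  179.3] yaw 110.49 row x2 [ 4.95  1.04 -0.37] rz -0.0071
```

View pics/w1.png

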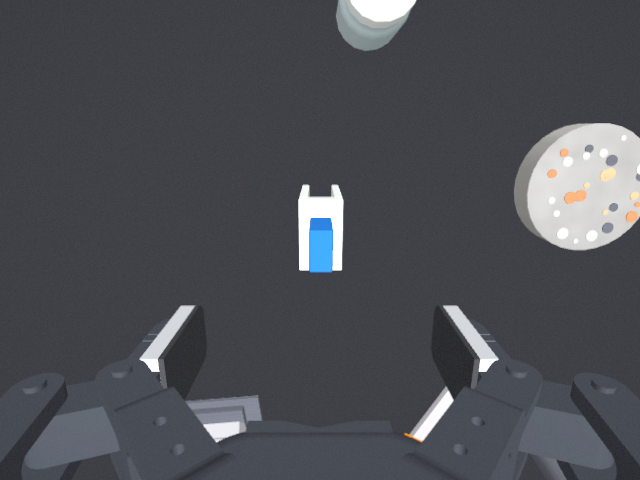

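The wrist picture shows the tag's blue tab at (320,245), upright between the fingers and square to them. The arm was still settling when it was taken, so I let it stop and measure again.

```bash
cat > look.py <<'E'
from h import *
import sys
def look(x,y,r,zs):
    T=tool(); im,d=cams.get_image('wrist'); P,u,v=cloud('wrist',d,c2w('wrist',T)); print('tcp',T[:3,3].round(1))
    for z in zs:
        m=(np.hypot(P[:,0]-x,P[:,1]-y)<r)&(P[:,2]>z[0])&(P[:,2]<z[1]);Q=P[m];q=cv2.minAreaRect(Q[:,:2].astype(np.float32)) if len(Q) else 0
        print(z,len(Q),np.median(Q,0).round(1),q)
    return im,P,u,v
E
```

Call:
{"fn": "creep_tool", "kwargs": {"motion": "0,0,0,0,0,0,85\n0,0,0,0,0,0,85\n0,0,0,0,0,0,85"}}

```text
clock: 3.65
eef_pos: [451.9, 257.5, 179.8]
tool_rot: [3.141, -0.001, 1.946]
force: [0.4, 0.3, -0.8]
width: 85.5
gripper_force: 0.0
```

```bash
python3 - <<'E'
from look import *
look(453,256,60,((90,115),(55,80)))
plan([453,256,74.5],111,3)
E
```

```text
tcp [451.9 257.5 179.8]
(90, 115) 1133 [453.3 260.1 106. ] ((454.05224609375, 258.0522155761719), (13.873680114746094, 26.4305362701416), 21.471261978149414)
(55, 80) 2043 [449.7 268.6  70.1] ((454.2200622558594, 257.99346923828125), (29.84014320373535, 50.24796676635742), 21.32851791381836)
at [451.8 257.5 179.8] yaw 111.47 row x3 [-0.63  0.18 35.09] rz 0.0027
```

Converted, 35 mm / 800 = 0.0438, 30 mm / 800 = 0.0375.

Call:
{"fn": "creep_tool", "kwargs": {"motion": "-0.0006,0.0013,0.0375,0,0,0,85\n0,0.0013,0.0438,0,0,0,85\n0,0,0.0375,0,0,0,85\n0,0,0.0129,0,0,0,85\n0,0,0,0,0,0,85\n0,0,0,0,0,0,85\n0,0,0,0,0,0,10\n0,0,0,0,0,0,10\n0,0,0,0,0,0,10\n0,0,0,0,0,0,10\n0,0,0,0,0,0,10\n0,0,0,0,0,0,10"}}

```text
clock: 4.9
eef_pos: [454.3, 256.2, 74.8]
tool_rot: [3.141, -0.0, 1.943]
force: [-0.5, 0.8, 3.5]
width: 13.3
gripper_force: 58.9
```

Converted, -45 mm / 800 = -0.0563, -40 mm / 800 = -0.05.

Call:
{"fn": "creep_tool", "kwargs": {"motion": "0,0,-0.025,0,0,0,10\n0,0,-0.05,0,0,0,10\n0,0,-0.0563,0,0,0,10\n0,0,-0.0563,0,0,0,10\n0,0,-0.0313,0,0,0,10\n0,0,0,0,0,0,10\n0,0,0,0,0,0,10\n0,0,0,0,0,0,10"}}

```text
clock: 5.7
eef_pos: [453.0, 255.6, 247.9]
tool_rot: [-3.138, 0.0, 1.943]
force: [-0.5, -0.8, -1.4]
width: 13.2
gripper_force: 58.7
```

```bash
python3 - <<'E'
from h import *
plan([638.2,-47.8,250],82.3,12)
E
```

```text
at [453.  255.6 247.9] yaw 111.32 row x12 [-27.48  11.88  -0.18] rz 0.0422
```

Converted, -27.5 mm / 800 = -0.0344, 11.9 mm / 800 = 0.0149, 0.042 rad / 4 = 0.0105.

Call:
{"fn": "creep_tool", "kwargs": {"motion": "-0.0344,0.0149,0,0,0,0.0105,10\n-0.0344,0.0149,0,0,0,0.0105,10\n-0.0344,0.0149,0,0,0,0.0105,10\n-0.0344,0.0149,0,0,0,0.0105,10\n-0.0344,0.0149,0,0,0,0.0105,10\n-0.0344,0.0149,0,0,0,0.0105,10\n-0.0344,0.0149,0,0,0,0.0105,10\n-0.0344,0.0149,0,0,0,0.0105,10\n-0.0344,0.0149,0,0,0,0.0105,10\n-0.0344,0.0149,0,0,0,0.0105,10\n-0.0344,0.0149,0,0,0,0.0105,10\n-0.0344,0.0149,0,0,0,0.0105,10"}}

```text
clock: 6.9
eef_pos: [639.4, -48.4, 246.9]
tool_rot: [-3.138, 0.0, 1.437]
force: [0.1, 0.4, -0.8]
width: 13.3
gripper_force: 58.6
```

Call:
{"fn": "creep_tool", "kwargs": {"motion": "0,0,0,0,0,0,10\n0,0,0,0,0,0,10\n0,0,0,0,0,0,10\n0,0,0,0,0,0,10"}}

```text
clock: 7.3
eef_pos: [639.6, -45.6, 248.7]
tool_rot: [-3.14, -0.001, 1.441]
force: [0.4, 0.6, -1.1]
width: 13.3
gripper_force: 58.7
```

```bash
cat > rail.py <<'E'
from h import *
def rail(fn):
    s=read_state(); T=tool(); im,d=cams.get_image('wrist'); cv2.imwrite(fn,im); P,u,v=cloud('wrist',d,c2w('wrist',T))
    print('tcp',T[:3,3].round(2),'yaw',np.degrees(np.arctan2(T[1,0],T[0,0])).round(2))
    m=(P[:,2]>150)&(P[:,2]<162)&(abs(P[:,0]-643)<60); Q=P[m]; ln=cv2.fitLine(Q[:,:2].astype(np.float32),cv2.DIST_HUBER,0,.01,.01).ravel()
    k=ln[0]/ln[1]; print('bar n',len(Q),'deg',np.degrees(np.arctan2(ln[1],ln[0]))%180,'y rng',Q[:,1].min(),Q[:,1].max(),'x at tcp y',ln[2]+k*(T[1,3]-ln[3]),'ztop',np.percentile(Q[:,2],98))
    H=cv2.cvtColor(im,cv2.COLOR_BGR2HSV)[v,u]
    t=np.array([ln[0],ln[1]])*np.sign(ln[1])
    for lab,a,b in(('g',45,75),('o',5,20)):
        m=(H[:,0]>=a)&(H[:,0]<=b)&(H[:,1]>150)&(H[:,2]>80)&(P[:,2]>4)&(P[:,2]<13)&(abs(P[:,0]-643)<70)&(abs(P[:,1])<200)
        if m.sum()>5: q=(P[m][:,:2]-T[:2,3])@t; print(lab,m.sum(),'along from tcp',np.percentile(q,[2,50,98]).round(1))
E
python3 -c "
from rail import *
rail('pics/w2.png')"
```

```text
tcp [639.57 -45.58 248.68] yaw 82.57
bar n 5432 deg 82.26026 y rng -186.8306237111347 94.27174170081577 x at tcp y 640.0165808621695 ztop 157.05297486891521
g 80 along from tcp [-4.3  2.9  3.3]
o 124 along from tcp [115.8 117.5 124. ]
```

View pics/w2.png

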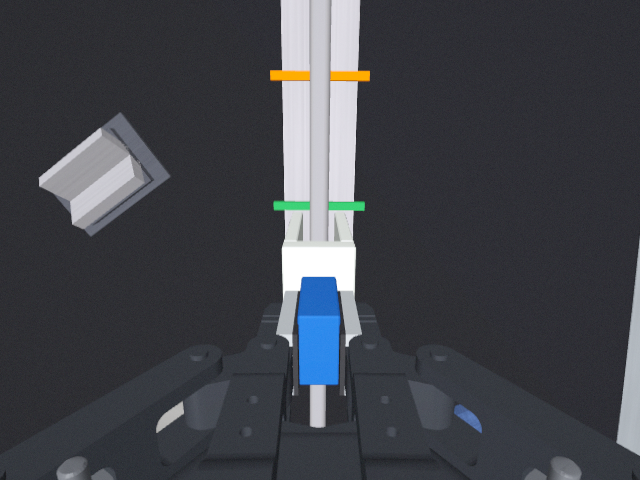

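The wrist picture shows the tag's tab at (319,320), straight above the bar at column 319. The green stripe is at row 206 and the orange at row 75, and the numbers agree to within 0.5 mm across the bar. I lower the tag here.

Converted, 25 mm / 800 = 0.0313, 20 mm / 800 = 0.025, 0.004 rad / 4 = 0.001.

Call:
{"fn": "creep_tool", "kwargs": {"motion": "0,0.0005,0.025,0,0,0.001,10\n0,0,0.0313,0,0,0,10\n0,0,0.0188,0,0,0,10\n0,0,0.01,0,0,0,10\n0,0,0.0063,0,0,0,10\n0,0,0.0038,0,0,0,10\n0,0,0.0013,0,0,0,10\n0,0,0.0013,0,0,0,10\n0,0,0,0,0,0,10\n0,0,0,0,0,0,10\n0,0,0,0,0,0,10"}}

```text
clock: 8.45
eef_pos: [640.5, -47.5, 171.7]
tool_rot: [3.141, -0.0, 1.435]
force: [-0.3, 0.5, -0.6]
width: 13.4
gripper_force: 58.8
```

Converted, 1 mm / 800 = 0.0013, 0.5 mm / 800 = 0.0006.

Call:
{"fn": "creep_tool", "kwargs": {"motion": "0,0,0.0013,0,0,0,10\n0,0,0.0006,0,0,0,10\n0,0,0,0,0,0,10\n0,0,0,0,0,0,10\n0,0,0,0,0,0,10"}}

```text
clock: 8.95
eef_pos: [640.6, -47.5, 170.7]
tool_rot: [3.141, -0.0, 1.435]
force: [-1.8, 0.7, 5.1]
width: 13.7
gripper_force: 59.7
```

```bash
python3 -c "
from rail import *
rail('pics/w3.png')
T=tool();im,d=cams.get_image('wrist');P,u,v=cloud('wrist',d,c2w('wrist',T))
L=(P-T[:3,3])@T[:3,:3]
for a,b in((190,215),(160,172)):
  m=(P[:,2]>a)&(P[:,2]<b)&(abs(L[:,0])<50)&(abs(L[:,1])<(9 if a>180 else 17)); print(m.sum(),np.percentile(L[m],[1,50,99],axis=0).round(1))
"
```

```text
tcp [640.58 -47.49 170.74] yaw 82.2
bar n 8510 deg 82.20251 y rng -119.63016548097852 70.78444483155138 x at tcp y 639.6586603344649 ztop 158.63832588950783
g 85 along from tcp [-1.6  4.9  5.2]
o 223 along from tcp [117.7 119.3 125.3]
4767 [[ -9.9  -8.6 -42.6]
 [  6.1   0.3 -31.3]
 [ 15.8   8.7 -20.4]]
3147 [[  8.5 -14.3  -0.3]
 [ 19.8   0.3   4.7]
 [ 27.3  15.1  10. ]]
```

View pics/w3.png

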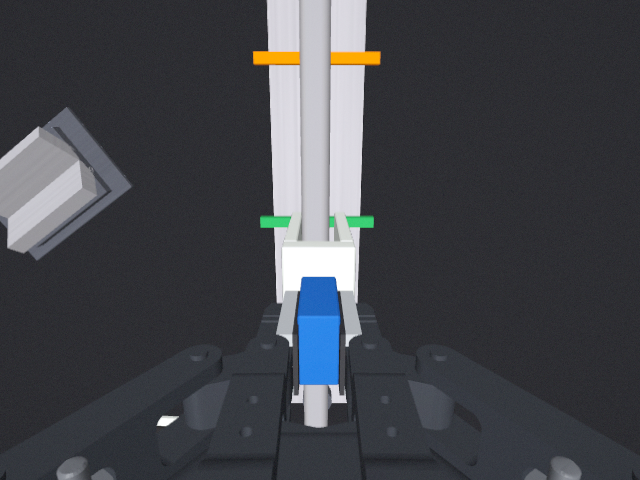

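The wrist picture shows the tag astride the bar, with the bridge at (319,265) and the bar at column 316. Orange is at row 57, about 118.5 mm ahead of the tag's centre. I shift about 0.8 mm sideways and slide.

Converted, 12 mm / 800 = 0.015, 10 mm / 800 = 0.0125.

Call:
{"fn": "creep_tool", "kwargs": {"motion": "0.0063,-0.001,0,0,0,0,10\n0.0125,0,0,0,0,0,10\n0.015,0,0,0,0,0,10\n0.015,0,0,0,0,0,10\n0.015,0,0,0,0,0,10\n0.015,0,0,0,0,0,10\n0.015,0,0,0,0,0,10\n0.015,0,0,0,0,0,10\n0.015,0,0,0,0,0,10\n0.0125,0,0,0,0,0,10\n0.0075,0,0,0,0,0,10\n0.0038,0,0,0,0,0,10"}}

```text
clock: 10.25
eef_pos: [656.3, 69.7, 170.8]
tool_rot: [3.14, 0.001, 1.436]
force: [-0.2, -3.9, 6.9]
width: 13.2
gripper_force: 59.9
```

Call:
{"fn": "creep_tool", "kwargs": {"motion": "0.0006,0,0,0,0,0,10\n0,0,0,0,0,0,10\n0,0,0,0,0,0,10\n0,0,0,0,0,0,10"}}

```text
clock: 10.65
eef_pos: [656.4, 70.1, 170.7]
tool_rot: [3.14, 0.0, 1.435]
force: [0.1, -2.2, 6.4]
width: 13.1
gripper_force: 59.9
```

```bash
python3 - <<'E'
from rail import *
rail('pics/w4.png')
E
```

```text
tcp [656.42  70.12 170.74] yaw 82.22
bar n 7105 deg 82.17999 y rng -2.0870857430466287 172.12270333529415 x at tcp y 655.7349099151187 ztop 159.12122362785385
o 111 along from tcp [-0.6  6.5  6.8]
```

Converted, -40 mm / 800 = -0.05, -35 mm / 800 = -0.0438.

Call:
{"fn": "creep_tool", "kwargs": {"motion": "0,0,0,0,0,0,50\n0,0,0,0,0,0,50\n0,0,0,0,0,0,50\n0,0,0,0,0,0,50\n0,0,0,0,0,0,50\n0,0,-0.0188,0,0,0,50\n0,0,-0.0438,0,0,0,85\n0,0,-0.05,0,0,0,85\n0,0,-0.025,0,0,0,85\n0,0,0,0,0,0,85\n0,0,0,0,0,0,85\n0,0,0,0,0,0,85"}}

```text
clock: 11.9
eef_pos: [654.8, 70.2, 279.0]
tool_rot: [-3.139, 0.0, 1.435]
force: [-0.2, -0.3, 0.3]
width: 85.2
gripper_force: 0.0
```

```bash
python3 - <<'E'
from look import *
im,P,u,v=look(656,72,60,((195,210),(160,172)))
ln=np.array([np.cos(np.radians(82.2)),np.sin(np.radians(82.2))])
m=(np.hypot(P[:,0]-656,P[:,1]-72)<60)&(P[:,2]>195)&(P[:,2]<210); print('tab along from c',(cv2.minAreaRect(P[m][:,:2].astype(np.float32))[0]-np.array([641.5,-23.3]))@ln,'orange ~95.6')
cv2.imwrite('pics/w5.png',im)
T=tool();print(T[:3,3])
plan([480,-255.6,170],-11.3,24)
E
```

```text
tcp [654.8  70.2 279. ]
(195, 210) 1039 [659.7  73.  201.8] ((659.49560546875, 71.8494644165039), (26.41946792602539, 13.971797943115234), 82.6790771484375)
(160, 172) 1871 [655.1  83.1 166.1] ((657.3643188476562, 71.86601257324219), (50.46385955810547, 30.289846420288086), 82.19155883789062)
tab along from c 96.71141029015902 orange ~95.6
[654.77964793  70.20657659 278.69055103]
at [654.8  70.2 278.7] yaw 82.21 row x24 [-15.7    7.13   4.55] rz 0.068
```

View pics/w5.png

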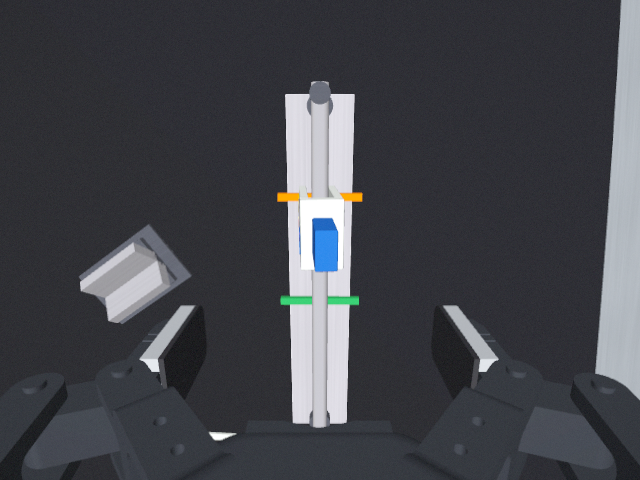

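The wrist picture shows the tag hanging free on the bar at (322,235), centred over the orange stripe at row 197. The numbers put it about 1 mm off the mark, at the right height. Next is the core.

Converted, -15.7 mm / 800 = -0.0196, 4.5 mm / 800 = 0.0056, 0.068 rad / 4 = 0.017.

Call:
{"fn": "creep_tool", "kwargs": {"motion": "-0.0196,0.0089,0.0056,0,0,0.017,85\n-0.0196,0.0089,0.0056,0,0,0.017,85\n-0.0196,0.0089,0.0056,0,0,0.017,85\n-0.0196,0.0089,0.0056,0,0,0.017,85\n-0.0196,0.0089,0.0056,0,0,0.017,85\n-0.0196,0.0089,0.0056,0,0,0.017,85\n-0.0196,0.0089,0.0056,0,0,0.017,85\n-0.0196,0.0089,0.0056,0,0,0.017,85\n-0.0196,0.0089,0.0056,0,0,0.017,85\n-0.0196,0.0089,0.0056,0,0,0.017,85\n-0.0196,0.0089,0.0056,0,0,0.017,85\n-0.0196,0.0089,0.0056,0,0,0.017,85"}}

```text
clock: 13.15
eef_pos: [637.8, -131.6, 225.6]
tool_rot: [-3.142, -0.0, 0.613]
force: [0.4, 0.4, -1.0]
width: 84.8
gripper_force: 0.0
```

Call:
{"fn": "creep_tool", "kwargs": {"motion": "-0.0196,0.0089,0.0056,0,0,0.017,85\n-0.0196,0.0089,0.0056,0,0,0.017,85\n-0.0196,0.0089,0.0056,0,0,0.017,85\n-0.0196,0.0089,0.0056,0,0,0.017,85\n-0.0196,0.0089,0.0056,0,0,0.017,85\n-0.0196,0.0089,0.0056,0,0,0.017,85\n-0.0196,0.0089,0.0056,0,0,0.017,85\n-0.0196,0.0089,0.0056,0,0,0.017,85\n-0.0196,0.0089,0.0056,0,0,0.017,85\n-0.0196,0.0089,0.0056,0,0,0.017,85\n-0.0196,0.0089,0.0056,0,0,0.017,85\n-0.0196,0.0089,0.0056,0,0,0.017,85"}}

```text
clock: 14.35
eef_pos: [479.5, -255.7, 171.7]
tool_rot: [3.141, -0.0, -0.203]
force: [0.3, -0.5, 0.6]
width: 85.0
gripper_force: 0.0
```

Call:
{"fn": "creep_tool", "kwargs": {"motion": "0,0,0,0,0,0,85\n0,0,0,0,0,0,85\n0,0,0,0,0,0,85\n0,0,0,0,0,0,85"}}

```text
clock: 14.75
eef_pos: [481.8, -254.8, 172.0]
tool_rot: [-3.142, -0.001, -0.195]
force: [-0.1, -0.1, 0.4]
width: 85.1
gripper_force: 0.0
```

```bash
python3 - <<'E'
from look import *
im,P,u,v=look(480,-256,75,((45,70),(20,70),(54,70)))
cv2.imwrite('pics/w6.png',im)
E
```

```text
tcp [ 481.8 -254.8  172. ]
(45, 70) 8385 [ 483.6 -254.9   57.1] ((479.65301513671875, -254.3209991455078), (48.506534576416016, 91.69239807128906), 78.94719696044922)
(20, 70) 9244 [ 484.7 -255.    56.5] ((479.702392578125, -254.1160888671875), (53.56742858886719, 91.683349609375), 78.8993911743164)
(54, 70) 5940 [ 482.9 -254.7   58.4] ((479.6674499511719, -254.69021606445312), (36.881954193115234, 91.37745666503906), 79.73033905029297)
```

View pics/w6.png

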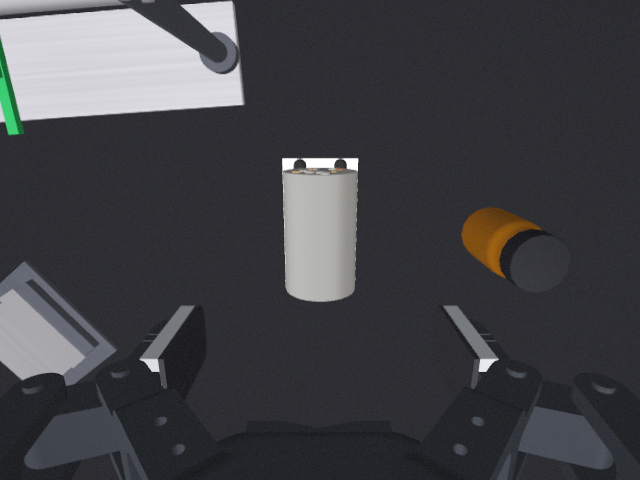

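The wrist picture shows the core at (320,233), square and centred between the fingers, with the amber jar well clear at (515,255). I go down and grip it.

Converted, 45 mm / 800 = 0.0563, 30 mm / 800 = 0.0375.

Call:
{"fn": "creep_tool", "kwargs": {"motion": "-0.0013,0.0001,0.0313,0,0,0,85\n-0.0014,0,0.0563,0,0,0,85\n0,0,0.0563,0,0,0,85\n0,0,0.0375,0,0,0,85\n0,0,0.0144,0,0,0,85\n0,0,0,0,0,0,85\n0,0,0,0,0,0,85\n0,0,0,0,0,0,45\n0,0,0,0,0,0,45\n0,0,0,0,0,0,45\n0,0,0,0,0,0,45\n0,0,0,0,0,0,45"}}

```text
clock: 16.0
eef_pos: [479.6, -255.4, 17.1]
tool_rot: [3.141, -0.003, -0.197]
force: [0.2, -0.1, 8.3]
width: 52.3
gripper_force: 61.5
```

Call:
{"fn": "creep_tool", "kwargs": {"motion": "0,0,0,0,0,0,45\n0,0,0,0,0,0,45"}}

```text
clock: 16.2
eef_pos: [479.6, -255.4, 17.1]
tool_rot: [3.141, -0.003, -0.197]
force: [-0.7, 0.7, 7.8]
width: 52.4
gripper_force: 61.5
```

Call:
{"fn": "creep_tool", "kwargs": {"motion": "0,0,-0.0125,0,0,0,45\n0,0,-0.0375,0,0,0,45\n0,0,-0.0563,0,0,0,45\n0,0,-0.0563,0,0,0,45\n0,0,-0.0563,0,0,0,45\n0,0,-0.0563,0,0,0,45\n0,0,-0.0288,0,0,0,45\n0,0,0,0,0,0,45\n0,0,0,0,0,0,45\n0,0,0,0,0,0,45"}}

```text
clock: 17.2
eef_pos: [477.6, -253.5, 256.6]
tool_rot: [-3.14, 0.004, -0.197]
force: [0.7, 0.7, -4.7]
width: 52.6
gripper_force: 64.9
```

```bash
python3 - <<'E'
from h import *
plan([410,-3,260],26.8,12)
E
```

```text
at [ 477.6 -253.5  256.6] yaw -11.3 row x12 [ -3.42 -21.76  -0.22] rz -0.0554
```

Converted, -21.8 mm / 800 = -0.0273, -3.4 mm / 800 = -0.0043, -0.0554 rad / 4 = -0.0139.

Call:
{"fn": "creep_tool", "kwargs": {"motion": "-0.0043,-0.0273,0,0,0,-0.0139,45\n-0.0043,-0.0273,0,0,0,-0.0139,45\n-0.0043,-0.0273,0,0,0,-0.0139,45\n-0.0043,-0.0273,0,0,0,-0.0139,45\n-0.0043,-0.0273,0,0,0,-0.0139,45\n-0.0043,-0.0273,0,0,0,-0.0139,45\n-0.0043,-0.0273,0,0,0,-0.0139,45\n-0.0043,-0.0273,0,0,0,-0.0139,45\n-0.0043,-0.0273,0,0,0,-0.0139,45\n-0.0043,-0.0273,0,0,0,-0.0139,45\n-0.0043,-0.0273,0,0,0,-0.0139,45\n-0.0043,-0.0273,0,0,0,-0.0139,45"}}

```text
clock: 18.4
eef_pos: [409.8, -2.9, 257.1]
tool_rot: [-3.141, 0.003, 0.47]
force: [-0.5, 0.2, -4.5]
width: 52.4
gripper_force: 64.7
```

Call:
{"fn": "creep_tool", "kwargs": {"motion": "0,0,0,0,0,0,45\n0,0,0,0,0,0,45\n0,0,0,0,0,0,45\n0,0,0,0,0,0,45"}}

```text
clock: 18.8
eef_pos: [411.6, -4.6, 258.2]
tool_rot: [3.141, 0.001, 0.466]
force: [-0.1, -0.2, -3.9]
width: 52.2
gripper_force: 64.7
```

```bash
python3 - <<'E'
from look import *
im,P,u,v=look(430,8,90,((28,45),(2.5,9)))
cv2.imwrite('pics/w7.png',im); T=tool(); L=(P-T[:3,3])@T[:3,:3]
print('yaw',np.degrees(np.arctan2(T[1,0],T[0,0])))
m=(P[:,2]>10)&(P[:,2]<45)&(np.hypot(P[:,0]-430,P[:,1]-8)<80); Q=P[m]
# fit ridge crests & foot
for a in (26,26.5,27,27.5):
    c,s=np.cos(np.radians(a)),np.sin(np.radians(a)); X=(Q[:,0]-430)*c+(Q[:,1]-8)*s; Y=-(Q[:,0]-430)*s+(Q[:,1]-8)*c
    k=abs(Y)<17; r=min(((np.std(Q[k][:,2]-abs(Y[k]-y)),y) for y in np.arange(-6,6,.25))); print(a,r,np.percentile(X,[.5,99.5]).round(1))
# core in tool frame
m=(abs(L[:,0])<60)&(abs(L[:,1])<20)&(L[:,2]>-60)&(L[:,2]<30); print('core',m.sum(),np.percentile(L[m],[1,50,99],axis=0).round(1) if m.any() else '')
E
```

```text
tcp [411.6  -4.6 258.2]
(28, 45) 1965 [442.2  13.4  32.1] ((440.9388427734375, 14.52573013305664), (55.612037658691406, 60.50950241088867), 26.69389533996582)
(2.5, 9) 1839 [466.2  30.1   5.1] ((458.1053771972656, 20.497222900390625), (109.35990905761719, 174.42141723632812), 25.96343994140625)
yaw 26.692470648572517
26 (np.float64(1.3842378234593393), np.float64(1.0)) [-14.6  41. ]
26.5 (np.float64(1.3853833755264144), np.float64(0.75)) [-14.5  40.9]
27 (np.float64(1.3926458126915218), np.float64(0.75)) [-14.5  40.7]
27.5 (np.float64(1.3532004423446817), np.float64(0.75)) [-14.5  40.7]
core 28271 [[-17.6 -19.5 -43.2]
 [ 22.3  -0.3 -40.2]
 [ 46.5  19.5   1.7]]
```

View pics/w7.png

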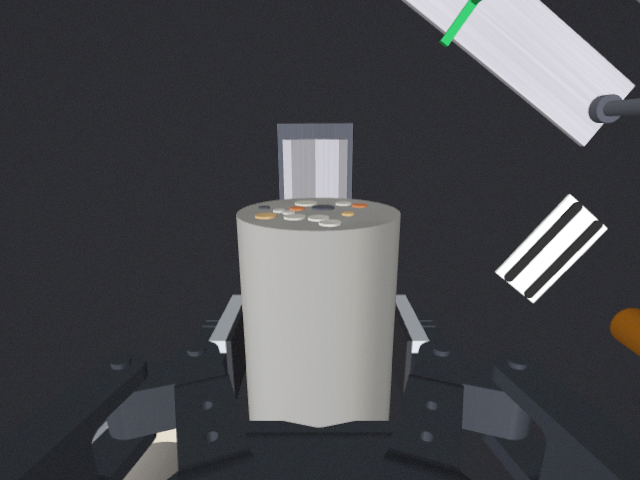

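The wrist picture shows the core held straight between the fingers, its front end at (319,212). The V-block is ahead at (315,165), with its axis parallel to the core and about 1 mm to the left. I move above it.

Converted, 45 mm / 800 = 0.0563, 8.5 mm / 800 = 0.0106.

Call:
{"fn": "creep_tool", "kwargs": {"motion": "0.0063,-0.0013,0.0063,0,0,0,45\n0.0106,-0.0019,0.0375,0,0,0,45\n0.01,-0.0016,0.0563,0,0,0,45\n0,0,0.0563,0,0,0,45\n0,0,0.0438,0,0,0,45\n0,0,0.0313,0,0,0,45\n0,0,0.0163,0,0,0,45\n0,0,0,0,0,0,45\n0,0,0,0,0,0,45\n0,0,0,0,0,0,45\n0,0,0,0,0,0,45"}}

```text
clock: 19.95
eef_pos: [429.6, 9.5, 61.2]
tool_rot: [3.141, -0.002, 0.468]
force: [0.1, 0.4, -4.4]
width: 52.1
gripper_force: 64.5
```

```bash
python3 - <<'E'
from h import *
T=tool();im,d=cams.get_image('wrist');P,u,v=cloud('wrist',d,c2w('wrist',T));L=(P-T[:3,3])@T[:3,:3]
print(T[:3,3].round(1),np.degrees(np.arctan2(T[1,0],T[0,0])))
m=(abs(L[:,1])<3)&(L[:,0]>0)&(L[:,0]<45)&(L[:,2]<-35)&(L[:,2]>-50);print('crest slope,z',np.polyfit(L[m,0],L[m,2],1))
for n in('top','side'):
    i,dd=cams.get_image(n);cv2.imwrite(f'pics/{n}8.png',i);P,u,v=cloud(n,dd)
    a=np.radians(26.7);X=(P[:,0]-430.4)*np.cos(a)+(P[:,1]-9.1)*np.sin(a);Y=-(P[:,0]-430.4)*np.sin(a)+(P[:,1]-9.1)*np.cos(a)
    m=(abs(X)<60)&(abs(Y)<42)&(P[:,2]>2.5)&(P[:,2]<9)
    f=lambda m:(m.sum(),np.percentile(X[m],[1,99]).round(1),np.percentile(Y[m],[1,99]).round(1))
    print(n,'foot',f(m)); m=(abs(X)<60)&(abs(Y)<29)&(P[:,2]>60)&(P[:,2]<104); print('core',f(m))
E
```

```text
[429.6   9.5  61.2] 26.80992798231232
crest slope,z [ 4.95984681e-04 -4.23861998e+01]
top foot (np.int64(1), array([-59.2, -59.2]), array([-39.3, -39.3]))Traceback (most recent call last):
  File "<stdin>", line 10, in <module>
  File "<stdin>", line 9, in <lambda>
    return _quantile_unchecked(
        a, q, axis, out, overwrite_input, method, keepdims, weights)
    return _ureduce(a,
                    func=_quantile_ureduce_func,
    ...<5 lines>...
                    overwrite_input=overwrite_input,
                    method=method)
    r = func(a, **kwargs)
    result = _quantile(arr,
                       quantiles=q,
    ...<2 lines>...
                       out=out,
                       weights=wgt)
    slices_having_nans = np.isnan(arr[-1, ...])
                                  ~~~^^^^^^^^^
IndexError: index -1 is out of bounds for axis 0 with size 0
```

Converted, 8 mm / 800 = 0.01, 6 mm / 800 = 0.0075.

Call:
{"fn": "creep_tool", "kwargs": {"motion": "-0.0011,0.0008,0.0075,0,0,0,45\n0,0,0.01,0,0,0,45\n0,0,0.0063,0,0,0,45\n0,0,0.0025,0,0,0,45\n0,0,0.0013,0,0,0,45\n0,0,0,0,0,0,45\n0,0,0,0,0,0,45\n0,0,0,0,0,0,45"}}

```text
clock: 20.85
eef_pos: [428.4, 8.4, 38.5]
tool_rot: [3.141, -0.0, 0.468]
force: [-0.0, 0.3, -4.5]
width: 52.5
gripper_force: 64.8
```

Call:
{"fn": "creep_tool", "kwargs": {"motion": "0,0,0.0019,0,0,0,45\n0,0,0.0013,0,0,0,45\n0,0,0,0,0,0,45\n0,0,0,0,0,0,45\n0,0,0,0,0,0,45"}}

```text
clock: 21.35
eef_pos: [429.0, 7.8, 36.6]
tool_rot: [3.14, -0.002, 0.467]
force: [1.0, -0.8, 6.0]
width: 52.1
gripper_force: 66.2
```

Converted, 0.5 mm / 800 = 0.0006, 0.3 mm / 800 = 0.0004.

Call:
{"fn": "creep_tool", "kwargs": {"motion": "0,0.0004,0.0006,0,0,0,45\n0,0,0,0,0,0,45\n0,0,0,0,0,0,45\n0,0,0,0,0,0,45\n0,0,0,0,0,0,45"}}

```text
clock: 21.85
eef_pos: [429.0, 7.8, 36.5]
tool_rot: [3.141, -0.002, 0.467]
force: [-2.0, -0.5, 13.2]
width: 52.2
gripper_force: 67.0
```

The rows are not in the units I measure in: shifts go in shares of 800 mm and turns go in shares of 4 rad. I convert before sending: 0.1 mm / 800 = 0.0001.

Call:
{"fn": "creep_tool", "kwargs": {"motion": "0,0,0.0001,0,0,0,45\n0,0,0,0,0,0,45\n0,0,0,0,0,0,45\n0,0,0,0,0,0,45\n0,0,0,0,0,0,45\n0,0,0,0,0,0,45\n0,0,0,0,0,0,45"}}

```text
clock: 22.55
eef_pos: [429.0, 7.8, 36.5]
tool_rot: [3.141, -0.002, 0.467]
force: [-1.3, -1.0, 15.4]
width: 51.6
gripper_force: 67.0
```

```bash
python3 - <<'E'
from h import *
s=read_state();print(s['force'],s['eef_pos'])
T=tool();im,d=cams.get_image('wrist');P,u,v=cloud('wrist',d,c2w('wrist',T));L=(P-T[:3,3])@T[:3,:3]
m=(abs(L[:,1])<3)&(L[:,0]>0)&(L[:,0]<60)&(L[:,2]<-35)&(L[:,2]>-50);print('crest',np.polyfit(L[m,0],L[m,2],1),L[m,0].max(),'core top z',P[m,2].mean())
a=np.radians(26.8)
X=L[:,0]; 
m=(abs(L[:,1])<20)&(P[:,2]>0)&(P[:,2]<9)&(X<75)&(X>30); print('foot far end from tcp (expect ~55-%.1f)'%0,m.sum(),np.percentile(X[m],[5,50,95]) if m.any() else '')
i,dd=cams.get_image('side');cv2.imwrite('pics/side9.png',cv2.resize(i[110:330,180:460],None,fx=2.7,fy=2.7))
P,u,v=cloud('top',cams.get_image('top')[1])
m=(np.hypot(P[:,0]-656,P[:,1]-72)<60)&(P[:,2]>160)&(P[:,2]<210);print('tag',m.sum(),np.median(P[m],0))
E
```

```text
[-1.28520426 -1.00888202 15.39177041] [429.02690981   7.81116145  36.51810111]
crest [ 2.08046671e-02 -4.27962348e+01] 46.79155639748681 core top z 78.84250748930572
foot far end from tcp (expect ~55-0.0) 5024 [43.14351548 54.7034661  72.72203839]
tag 518 [653.49325366  67.49853048 168.49669685]
```

View pics/side9.png

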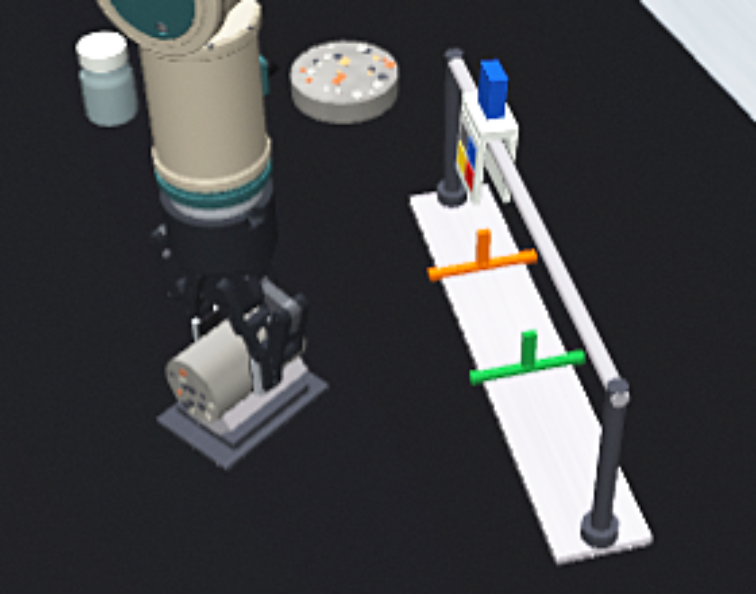

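The side picture shows the core seated in the V-block and gripped at (220,370), the tag hanging at (490,110), and the jar and disc untouched. The push is 15.4 N, the core's height is as expected, and its tilt is about 0.02 rad or less. I'm handing in.

```bash
python3 -c "
from cell import ctrl
print(ctrl.finish_job())"
```

```text
the job is handed in; nothing more can be done
None
```

I handed the job in at about 22.7 s, but no verdict came back: the tag hangs free about 1 mm from the orange mark, and the core is held in the V-block with about 15 N and a tilt of about 0.02 rad or less.

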